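# Pin the trailer drawbar and clip the pin

### The job

The trailer drawbar's hitch pin has only been started in its bracket: press it right home through the tongue and the lower lug, turned so that its cross hole is open to the side. Then take the hairpin clip from the bench and slide its straight leg through the cross hole under the bracket until the bowed leg snaps over and hugs the shank, let go, and leave the other things on the bench where they are.

Things in the scene. Friction and masses are not known exactly. Their poses are not given: they have to be found in the camera images.
- bracket: Dark steel drawbar bracket, fixed. Origin on the bench under the axis of its pin bore; z up; +x is the way the grey tongue leaves it. Base plate 150 x 84 x 10 mm (x -93..57 mm). Back plate 54 mm wide in y, x -52..-40, z 10..90. Two level lugs, 54 mm wide, x -52..36: z 56..66 and z 80..90. The space under the lower lug (z 10..56) is open to +y and -y.
- boss_top (a point): Middle of the top of the round boss (40 mm across) on the bracket's upper lug, 98 mm above the bench, on the bore's axis; axes as the bracket. The pin's collar sits here when home. Boss and lugs are bored 25.5 mm.
- tongue_end (a point): Middle of the free end of the tongue, a grey flat bar 48 x 12 mm that lies between the lugs (z 67.5..79.5), resting on two wood offcuts at bracket x 114..182, 130 mm wide in y. Its 26 mm eye stands 3 to 4.5 mm out of line to bracket +x and holds the pin up; it shifts along x with about 7 N, and the pin's tapered nose draws it into line when the pin is pressed down with 10 to 25 N.
- pin_handle (a point): Steel hitch pin standing loose in the upper lug, about 45 to 55 mm above home, leaning slightly. Point: eye of its flat upright tab, 12 mm thick (pin x), 40 mm wide (pin y), from 27 mm below to 17 mm above the point; collar (36 mm across) underside 32 mm below. Axes: z up the shank, x square to the tab and along the cross hole. Home: point 130 mm above the bench. Twisting the tab turns it.
- pin_hole (a point): Middle of the pin's cross hole, on its axis 88 mm below the handle point, same axes. The hole, 8.4 mm wide with flared mouths, runs through the 24 mm shank along pin x. Home, it is 42 mm above the bench. At the start it points more toward the back plate and tongue than to the open sides, 45 to 80 degrees off straight across. Below it the nose tapers to 12 mm.
- clip_coil (a point): Hairpin (R) clip of 6 mm spring wire, 137 mm long, lying flat and loose on the bench. Point: middle of its coil (30 mm across, 12 mm high), the place to grasp. Axes: z up as it lies, x along the straight leg to its tip. The straight leg lies at y -12 mm, 3 mm below the point. The bowed leg beside it (+y) bulges round the shank at x 80, narrows at x 93 and flares to its end at x 116, y 6 mm.
- clip_tip (a point): Tip of the clip's straight leg, at x 122, y -12 mm from the coil point, 3 mm lower; same axes as the clip. The leg is 6 mm thick, 4 mm over the last 7 mm. Held by the coil alone, the clip may sag in the fingers by a few millimetres at this tip.
- clip_seat (a point): Point of the straight leg, at x 80, y -12 mm from the coil point and 3 mm lower, that lies in the middle of the cross hole when the clip is home; same axes as the clip.
- clip_bow (a joint): How far the bowed leg is sprung open about the coil, rad: 0 relaxed, about 0.06 while its narrow part rides over the shank, back near 0 when it hugs it. 8 N m per rad; pushing the clip along its leg past the narrow part takes some 10 to 18 N.
- pliers: Combination pliers with red grips, 52 x 166 x 12 mm, lying on the bench; a bystander. Origin under its middle.
- tape_measure: Yellow tape measure, 35 x 80 x 64 mm, standing on the bench; a bystander. Origin under its middle.
- bolt: Brass-coloured bolt with a nut, 22 x 53 x 19 mm, lying on the bench; a bystander. Origin under its middle.

How it is judged:
On the way:
1. the hitch pin is pressed home, its collar down on the boss, and turned so that its cross hole lies open to the sides under the lower lug (z of pin_hole in the frame of bracket below 0.0445 m and angle between pin_hole's own z axis and vertical below 0.1 rad and horizontal distance between pin_hole and bracket below 0.005 m and angle between the x axis of pin_hole and the y axis of bracket, either way round below 0.7 rad), for 0.2 s.
At the end, for the whole second after the job is handed in: Pin home: collar within 2.5 mm of the boss, upright within 0.1 rad, hole within 0.7 rad of straight across. Clip home: seat point within 5 mm of the hole's middle, straight leg within 0.25 rad of the hole's direction, bowed leg closed round the shank (under 0.035 rad), at rest (all of step 1 and distance between clip_seat and pin_hole below 0.005 m and angle between the x axis of clip_seat and the x axis of pin_hole, either way round below 0.25 rad and value of joint clip_bow below 0.035 rad and velocity of joint clip_bow below 0.2 rad/s); the robot touches nothing.
It fails at once if a bystander (pliers, tape measure or bolt) is pushed more than 20 mm (distance of any of pliers, tape_measure, bolt from where it was at the start of the episode above 0.02 m).
It also fails if it takes over 48 s, if anything falls off the work surface, if the arm or the gripper's body presses on something with over 40 N, if the wrist force passes 120 N, or if a joint passes its speed limit or range.

### The arm

A 7-joint arm with a two-finger parallel gripper is mounted at the origin on a cart in front of the work surface, level with it; the furniture and walls round the work are solid. World frame = base frame: x ahead of the robot, y to its left, z up, the work surface at z = 0. Lengths are in m, angles in rad, forces in N, time in s.
With the tool pointing down it reaches from about 0.4 to 0.85 m from the base axis. Payload 4.5 kg.
Tool frame: the origin (TCP) lies midway between the tips of the shut fingers; the grasp point (between the pads) lies behind it (r.grip_point_offset is the z of the grasp point in the tool frame, in m); z points along the fingers, y is the line along which they close (so a half turn about z gives the same grasp; the last joint's range is limited). The gripper opens to 88 mm and grips with 3 to 60 N. Pads are 18 mm wide; open, the fingers measure 123 mm over their backs; the gripper's body (75 mm by 187 mm) begins 45 mm behind the grasp point.
Start: joints at [-1.122, 0.689, -0.195, 1.565, 0.157, 0.902, -0.215], TCP at [0.252, 0.572, 0.239] pointing down, gripper open.
Joint ranges: [-3.01, 3.01], [-0.46, 2.08], [-1.47, 1.51], [0.13, 2.56], [-1, 4.14], [0.04, 2.09], [-2.66, 2.66]. Speed limits (rad/s): [2.57, 2.57, 3.14, 3.14, 3.14, 3.14, 3.14].

### API

Orientations are given as a unit quaternion [x, y, z, w].
In Python, from plant import r, optics, workorder gives the robot as it stands.
- The arm moves only by the shell command python3 -m creep 'ROWS' [FORCE]. ROWS is JSON, a list of rows, each an object of numbers: "grip": the gripper command: -1 is shut, 1 is fully open, values between are in proportion; "tx", "ty", "tz": the shift along the tool's x, y, z in cm; "spin": the turn about the tool's z in degrees. In form: [{"grip": .., "tx": .., "ty": .., "tz": .., "spin": ..}, ...]. A call has 1 to 8 rows; each row shifts and turns the commanded pose from where the row before left it, along the tool's axes as they then stand; what a row does not reach is not made up. A row lasts 1/12 s, in which the tool goes at most 41.7 mm and 7.16 degrees, less where a joint would pass 70% of its speed; a pose out of reach is approached as far as the arm can. A call with a gripper value outside its range is refused whole. The fingers move at their own pace and stop on an object; FORCE is the grip in N (left out, the last holds). Time passes only in rows, so rows that do not move let the fingers close. It gives the time, the measured TCP pose, the force, the opening and the grip force at its end, in the units of the state.
- r.get_state(): the state, without advancing time (a new reading comes with each control period).
- optics.snapshot(name): name is "scene" or "top" or "wrist"; returns (picture, depth): 480x640x3 uint8, red, green, blue; 480x640 float32, m along the optical axis (not along the pixel's ray), 0 where there is no reading.
- optics.get_calibration(name): a dict with "fx", "fy", "cx", "cy" (pixels), "D" ([k1, k2, p1, p2, k3] as OpenCV has them; the pictures are not rectified), "extrinsics" (4x4, takes a point from world to camera coordinates). Camera axes: x right, y down, z forward; pixel columns grow to the right and rows downward; lengths in m; the calibration is good to about 2 mm. A picture is of the moment at which its call begins: read the wrist's pose just before it. get_calibration takes no time and is no camera call; for the wrist camera it gives the pose at the moment of the call.
- workorder.finish_job(): hands the job in; it is judged then, once.
The state is a dict: "clock": time; "q": joint angles; "qd": joint speeds; "joint_torque": joint torques, N m; "tool_pos": TCP position; "eef_rot": TCP orientation; "contact_force": force on the tool from outside, world axes, zero at the start; "moment": the same for the moment, N m; "opening": opening from 0.0 (shut) to 1.0 (fully open); "finger_force": force on a finger pad.
Only numpy, scipy, OpenCV 4.12 (cv2) and the standard library are available. Lean on these libraries where they do the work, as an engineer would, in place of code of your own. Each camera call takes 0.05 s, during which the arm holds its last target. There are 200 camera calls.

## Working session

There is one attempt and no reset: what is moved stays moved. The work goes in short steps, Python scripts to look and compute and a shell command to move; the robot and the scene stay as the last step left them, time stands still between calls to the robot, and variables do not carry over. Pictures are saved under pics/ and viewed, at most 10 in all, crops included, and the job is handed in when it is done.

```bash
ls; mkdir -p pics
cat > h.py <<'E'
import numpy as np, cv2
from plant import r, optics, workorder
from scipy.spatial.transform import Rotation as R
def snap(n,f):
    cal=optics.get_calibration(n); im,d=optics.snapshot(n)
    cv2.imwrite(f'pics/{f}.png',im[:,:,::-1]); np.savez(f'pics/{f}.npz',im=im,d=d,E=cal['extrinsics'],K=np.array([[cal['fx'],0,cal['cx']],[0,cal['fy'],cal['cy']],[0,0,1]]),D=np.array(cal['D'],float))
def ray(f,u,v):
    z=np.load(f'pics/{f}.npz'); p=cv2.undistortPoints(np.array([[[u,v]]],float),z['K'],z['D'])[0,0]
    E=z['E']; Rt=E[:3,:3].T; return -Rt@E[:3,3], Rt@np.array([p[0],p[1],1]), z['d']
def atz(f,u,v,h):
    c,d,_=ray(f,u,v); return c+d*(h-c[2])/d[2]
def dep(f,u,v):
    c,d,D=ray(f,u,v); w=D[int(v)-1:int(v)+2,int(u)-1:int(u)+2]; return c+d*np.median(w)
def cloud(f):
    z=np.load(f'pics/{f}.npz'); d=z['d']; vv,uu=np.mgrid[:480,:640]
    p=cv2.undistortPoints(np.stack([uu,vv],-1).reshape(-1,1,2).astype(float),z['K'],z['D'])[:,0]
    P=np.c_[p,np.ones(len(p))]*d.reshape(-1,1); E=z['E']; W=(P-E[:3,3])@E[:3,:3]; W[d.ravel()==0]=np.nan
    return W.reshape(480,640,3)
def tool():
    s=r.get_state(); M=R.from_quat(s['eef_rot']).as_matrix(); return np.array(s['tool_pos']),M,s
def tohand(target,yaw=None):
    "shift in tool axes, cm, of TCP to target (world); yaw: wanted world angle of tool y (mod pi)"
    p,M,s=tool(); print('tool',p.round(4),'yaw_y',np.degrees(np.arctan2(M[1,1],M[0,1])).round(1),'tz',M[:,2].round(3))
    print('shift cm',(M.T@(np.array(target)-p)*100).round(2))
E
python3 - <<'E'
from h import *
snap('scene','s0');snap('top','t0')
s=r.get_state();print(s, r.grip_point_offset)
for n in('scene','top'):print(np.linalg.inv(optics.get_calibration(n)['extrinsics']).round(2))
E
```

```text
pics
{'clock': 0.1, 'q': array([-1.12219861,  0.68989046, -0.19452567,  1.5662285 ,  0.15728898,
        0.90247491, -0.21510565]), 'qd': array([ 0.00176775, -0.00019461, -0.00024497, -0.00321822, -0.00067094,
        0.00079368,  0.00023749]), 'joint_torque': array([-3.73307092e-03, -5.28500748e+01, -1.27194878e+00, -1.53837079e+01,
       -5.26862789e-02,  2.04022683e-03,  3.14949159e-05]), 'tool_pos': array([0.25168717, 0.57147592, 0.23799946]), 'eef_rot': array([ 2.05882492e-01,  9.78576389e-01, -7.97564924e-04, -1.15317343e-04]), 'contact_force': array([-0.02737089, -0.2752707 , -0.3960877 ]), 'moment': array([-0.00194476, -0.05370952,  0.00559173]), 'finger_force': 0.0, 'opening': 0.9975574063251884} -0.0187
[[ 0.86 -0.38  0.35  0.23]
 [-0.51 -0.62  0.59 -0.64]
 [-0.   -0.69 -0.73  0.94]
 [ 0.    0.    0.    1.  ]]
[[-0.01 -0.98  0.18  0.4 ]
 [-1.    0.02  0.01 -0.02]
 [-0.01 -0.18 -0.98  1.17]
 [ 0.    0.    0.    1.  ]]
```

View pics/t0.png

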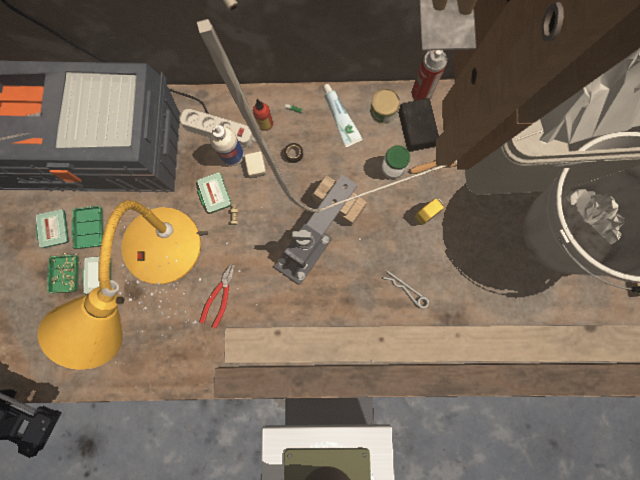

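View pics/s0.png

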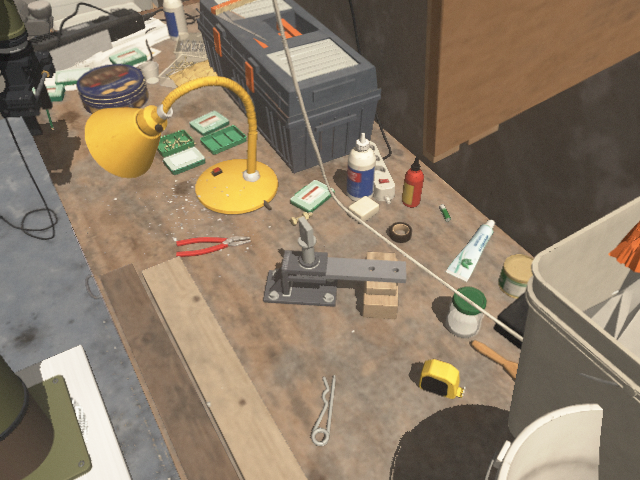

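The top view shows the bracket at about (303,245), its tongue running to (345,185), and the clip from its coil at (422,302) to its tips near (387,273). The pliers are at (218,297), the tape at (430,210) and the bolt at (234,215). A pale cord passes near (300,205).

Run:
```python
from h import *
a=cv2.imread('pics/t0.png'); 
c1=cv2.resize(a[165:290,260:380],(600,625)[:2],interpolation=cv2.INTER_CUBIC)[:600]
cv2.imwrite('pics/c1.png',c1)
s=cv2.imread('pics/s0.png')
l=cv2.resize(s[205:315,255:415],(800,550),interpolation=cv2.INTER_CUBIC)
cv2.imwrite('pics/c2.png',l)
for n,pts in dict(t0=[(303,238),(345,185),(422,302),(387,273),(430,210),(218,297),(234,215),(300,205),(270,150),(210,30),(380,185),(440,167),(225,85)],s0=[(306,228),(380,270),(320,436),(333,380),(340,200),(310,100),(430,280)]).items():
  for p in pts: print(n,p,dep(n,*p).round(3))
```

```text
t0 (303, 238) [0.59  0.043 0.171]
t0 (345, 185) [ 0.747 -0.059  0.065]
t0 (422, 302) [ 0.449 -0.253  0.002]
t0 (387, 273) [ 0.526 -0.166 -0.   ]
t0 (430, 210) [ 0.677 -0.273  0.065]
t0 (218, 297) [0.469 0.275 0.001]
t0 (234, 215) [0.685 0.236 0.014]
t0 (300, 205) [0.562 0.024 0.563]
t0 (270, 150) [ 0.871  0.143 -0.   ]
t0 (210, 30) [0.506 0.027 1.022]
t0 (380, 185) [ 0.766 -0.157 -0.001]
t0 (440, 167) [ 0.75  -0.274  0.18 ]
t0 (225, 85) [ 1.068  0.273 -0.   ]
s0 (306, 228) [0.59  0.035 0.195]
s0 (380, 270) [ 0.714 -0.041  0.079]
s0 (320, 436) [ 0.451 -0.248 -0.   ]
s0 (333, 380) [ 0.526 -0.168  0.004]
s0 (340, 200) [0.805 0.253 0.001]
s0 (310, 100) [0.808 0.397 0.204]
s0 (430, 280) [ 0.834 -0.065 -0.   ]
```

View pics/c1.png

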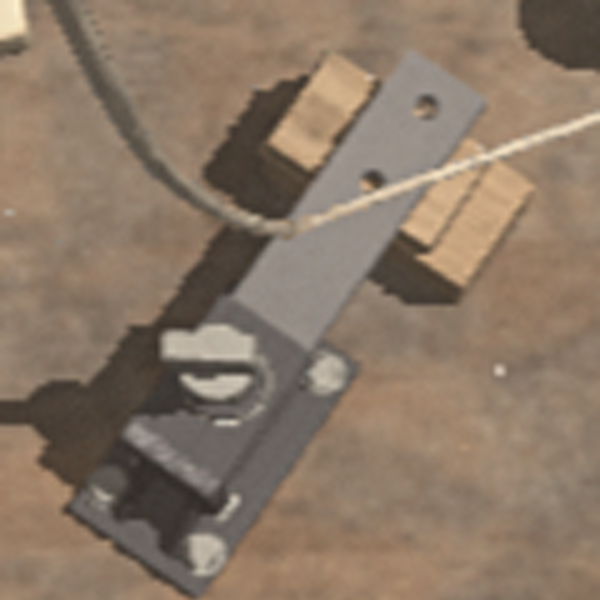

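View pics/c2.png

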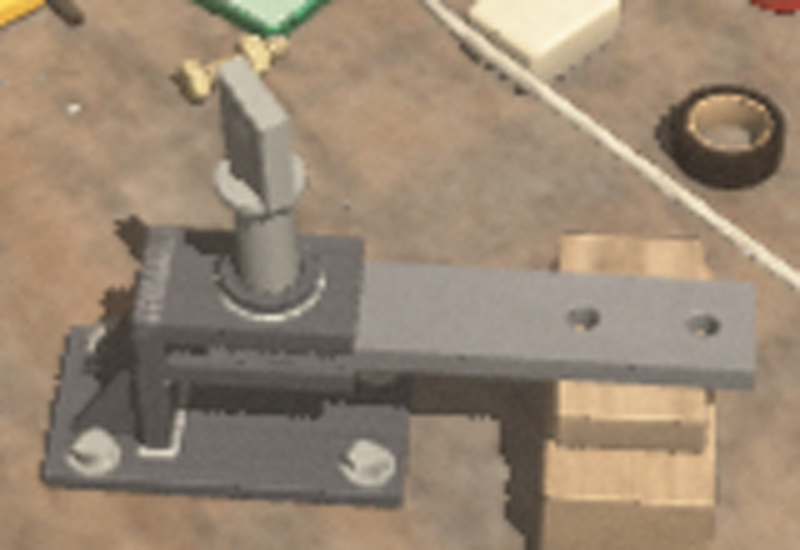

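The crops show the pin's tab spanning crop 1 pixels (160..255, 330..365), wide along world y. It stands above the boss at crop (218,385). In the scene crop the pin leans slightly. Next I'll fit the bracket, tab and clip from the depth cloud and check the cord.

Run:
```python
from h import *
for n in('t0','s0'):
    W=cloud(n); P=W.reshape(-1,3); P=P[~np.isnan(P[:,0])]
    box=lambda a,b,c,d,e,f:P[(P[:,0]>a)&(P[:,0]<b)&(P[:,1]>c)&(P[:,1]<d)&(P[:,2]>e)&(P[:,2]<f)]
    def rect(Q,l):
        if len(Q)<5: print(n,l,len(Q));return
        (c,s,a)=cv2.minAreaRect((Q[:,:2]*1000).astype(np.float32)); print(n,l,len(Q),'c',np.round(c,1),'s',np.round(s,1),'a',round(a,1),'z',Q[:,2].mean().round(4))
    rect(box(.45,.85,-.15,.15,.073,.084),'tongue')
    rect(box(.45,.85,-.15,.15,.086,.093),'lug')
    rect(box(.45,.85,-.15,.15,.006,.013),'base')
    rect(box(.45,.85,-.15,.15,.095,.101),'boss')
    rect(box(.5,.7,-.05,.12,.156,.21),'tab')
    rect(box(.5,.7,-.05,.12,.180,.21),'tabtop')
    rect(box(.5,.7,-.05,.12,.143,.152),'collar')
    Q=box(.2,1.0,-.5,.5,.24,.95); Q=Q[np.argsort(Q[:,2])]; print(len(Q)); print(Q[::max(1,len(Q)//25)].round(2).tolist())
# clip mask top image: bright pixels
z=np.load('pics/t0.npz');g=cv2.cvtColor(z['im'],cv2.COLOR_RGB2GRAY)
cv2.imwrite('pics/c3.png',cv2.resize(z['im'][262:314,375:439,::-1],None,fx=10,fy=10,interpolation=cv2.INTER_CUBIC))
z=np.load('pics/s0.npz')
p,M,s=tool();print(np.degrees(np.arctan2(M[1,1],M[0,1])))
```

```text
t0 tongue 1071 c [656.2   2.3] s [ 50.5 248.3] a 55.3 z 0.0794
t0 lug 466 c [591.4  49.3] s [54.1 88. ] a 54.8 z 0.0898
t0 base 662 c [644.5   1.9] s [279.  389.1] a 86.2 z 0.0096
t0 boss 57 c [593.6  36.4] s [23.  49.6] a 30.1 z 0.0979
t0 tab 142 c [594.6  46.8] s [40.5 12.6] a 85.3 z 0.1883
t0 tabtop 114 c [594.6  46.8] s [40.5 12.6] a 85.3 z 0.1929
t0 collar 60 c [594.8  44.2] s [30.2 33.5] a 64.9 z 0.1498
35396
[[0.95, 0.43, 0.24], [0.79, 0.5, 0.24], [0.72, -0.37, 0.25], [0.58, -0.49, 0.27], [0.23, 0.49, 0.31], [0.74, -0.43, 0.35], [0.71, -0.36, 0.38], [0.79, -0.45, 0.42], [0.72, -0.2, 0.53], [0.62, -0.21, 0.59], [0.69, -0.2, 0.64], [0.78, -0.16, 0.64], [0.61, -0.21, 0.65], [0.77, -0.21, 0.68], [0.68, -0.2, 0.7], [0.65, -0.19, 0.73], [0.68, -0.2, 0.76], [0.67, -0.2, 0.78], [0.62, -0.19, 0.8], [0.6, -0.19, 0.82], [0.6, -0.21, 0.84], [0.6, -0.21, 0.86], [0.61, -0.19, 0.87], [0.58, -0.22, 0.89], [0.58, -0.21, 0.9], [0.51, 0.03, 0.95]]
s0 tongue 1667 c [657.4   2.9] s [ 55.7 246.3] a 55.0 z 0.0795
s0 lug 614 c [592.3  49.3] s [59.2 88.1] a 54.8 z 0.0902
s0 base 1303 c [653.4 -13.6] s [267.8 372.5] a 83.6 z 0.0101
s0 boss 137 c [596.3  42.6] s [35.6 69.2] a 56.6 z 0.0981
s0 tab 288 c [595.4  46.1] s [44.5 14.4] a 87.6 z 0.1814
s0 tabtop 160 c [595.4  46.7] s [43.3 13.6] a 85.6 z 0.1918
s0 collar 68 c [595.3  41.3] s [29.6 35.3] a 66.1 z 0.15
46072
[[0.77, 0.42, 0.24], [0.84, -0.36, 0.24], [0.71, -0.39, 0.26], [0.65, -0.48, 0.27], [0.51, 0.42, 0.29], [0.7, -0.48, 0.31], [0.84, -0.35, 0.33], [0.9, -0.35, 0.35], [0.7, -0.42, 0.36], [0.72, -0.36, 0.37], [0.83, -0.35, 0.39], [0.7, -0.35, 0.4], [0.81, -0.4, 0.42], [0.74, -0.23, 0.54], [0.85, -0.23, 0.55], [0.79, -0.23, 0.57], [0.94, -0.23, 0.58], [0.56, 0.03, 0.59], [0.86, -0.23, 0.6], [0.91, -0.23, 0.61], [0.75, -0.23, 0.62], [0.61, -0.23, 0.64], [0.81, -0.23, 0.65], [0.67, -0.23, 0.66], [0.65, -0.23, 0.68], [0.6, -0.23, 0.7]]
66.23765908394279
```

View pics/c3.png

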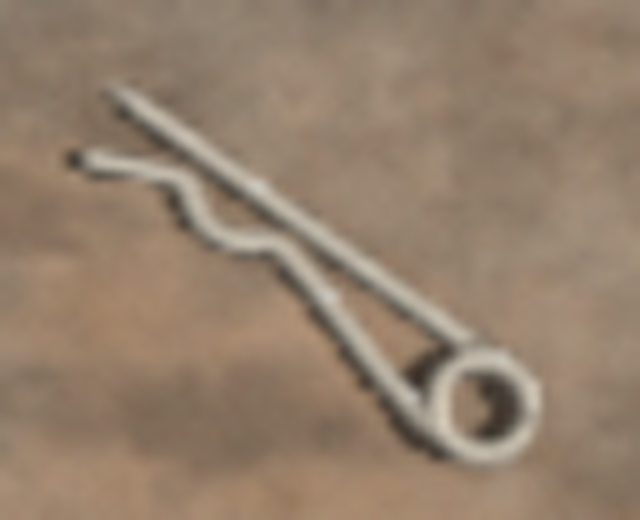

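The clip lies with its coil near pixel (423,302) and its straight-leg tip near (385.7,270.8). The bowed leg is on the robot's side. The bracket fit is consistent, with sizes 54x88 and heights 79.5, 90 and 98 mm. Now I'll trace the cord and the obstacle heights.

Run:
```python
from h import *
W=cloud('t0')
print('cable');
for v in range(20,215,13):
    row=W[v,195:320]; k=np.nanargmax(np.where(np.isnan(row[:,2]),-9,row[:,2])); print(v,k+195,row[k].round(3))
for u in range(305,445,12):
    c=W[160:215,u]; k=np.nanargmax(np.where(np.isnan(c[:,2]),-9,c[:,2])); print('u',u,k+160,c[k].round(3))
H={}
for n in('t0','s0'):
    P=cloud(n).reshape(-1,3);P=P[~np.isnan(P[:,0])]
    for p in P:
        k=(int(np.floor(p[0]/.06)),int(np.floor(p[1]/.06)));H[k]=max(H.get(k,0),p[2])
print('y:',[round(j*.06,2) for j in range(11,-7,-1)])
for i in range(15,2,-1): print(f'{i*.06:.2f}',' '.join(f"{H.get((i,j),-1)*100:4.0f}" for j in range(11,-7,-1)))
x=np.array([atz('t0',422.95,302.05,.009),atz('t0',385.7,270.75,.004)]);print(x.round(4),np.degrees(np.arctan2(*(x[1]-x[0])[[1,0]])),np.linalg.norm(x[1]-x[0]))
```

```text
cable
20 205 [0.509 0.028 1.023]
33 200 [0.504 0.03  1.022]
46 211 [0.505 0.029 1.013]
59 220 [0.506 0.028 1.003]
72 222 [0.507 0.03  0.992]
85 233 [0.508 0.028 0.978]
98 236 [0.51  0.03  0.963]
111 245 [0.511 0.028 0.947]
124 252 [0.513 0.028 0.927]
137 257 [0.515 0.029 0.904]
150 264 [0.517 0.028 0.876]
163 272 [0.523 0.028 0.836]
176 277 [0.528 0.03  0.788]
189 282 [0.536 0.032 0.723]
202 293 [0.552 0.029 0.616]
u 305 207 [0.571 0.02  0.515]
u 317 210 [0.603 0.005 0.374]
u 329 206 [ 0.639 -0.017  0.262]
u 341 202 [ 0.65  -0.043  0.253]
u 353 198 [ 0.661 -0.069  0.245]
u 365 193 [ 0.674 -0.095  0.235]
u 377 188 [ 0.688 -0.123  0.225]
u 389 184 [ 0.7   -0.151  0.214]
u 401 180 [ 0.711 -0.179  0.207]
u 413 177 [ 0.721 -0.208  0.198]
u 425 172 [ 0.734 -0.237  0.192]
u 437 161 [ 0.648 -0.188  0.495]
y: [0.66, 0.6, 0.54, 0.48, 0.42, 0.36, 0.3, 0.24, 0.18, 0.12, 0.06, 0.0, -0.06, -0.12, -0.18, -0.24, -0.3, -0.36]
0.90   25   25   25   25   25   25    5    5    8   47    1    1    3    2    6   64    6   40
0.84   25   25   25   25   25   25    1   18   16    3    2    2    1    1    9   
[... 451 characters left out ...]
0   71    1    1    1   92    1    1
0.48    2    2    3    2   32   32    3    2    1    1    5  102    1    1    1    1    1    1
0.42    1   19   23   25   29   28    1    2    1    1    1    1    1    1    1    1    2    1
0.36 -100   20   23   25   25    1    1    4    4    4    4    4    4    4    4    4    4    4
0.30    0   35   32   23   21    1    1    4    4    4    4    4    4    4    4    4    4    4
0.24    1   35   50   50   35    1    1    5    5    5    5    5    5    5    5    5    5    5
0.18    1    1   43   43   35    1    1    5    5    5    5    5    5    5    5    5    5    5
[[ 0.4488 -0.2538  0.009 ]
 [ 0.531  -0.1626  0.004 ]] 47.952699723522294 0.12292618645546786
```

Run:
```python
from h import *
z=np.load('pics/s0.npz');E=z['E'];W=cloud('s0')
for p in [(.505,.029,1.01),(.517,.028,.876),(.536,.032,.723),(.552,.029,.616),(.571,.02,.515),(.603,.005,.374),(.639,-.017,.262),(.674,-.095,.235),(.711,-.179,.207),(.734,-.237,.192)]:
    q,_=cv2.projectPoints(np.array([p]),cv2.Rodrigues(E[:3,:3])[0],E[:3,3],z['K'],z['D']); u,v=q[0,0]; print(p,q[0,0].round(0))
d=z['d']
for v in range(20,340,25):
    # closest pixel on line
    u0=int(275+ (v)*.3) if v<200 else int(340+(v-200)*1.29)
    seg=d[v,max(0,u0-30):u0+30]; k=np.argmin(np.where(seg>0,seg,9)); print(v,u0-30+k,W[v,u0-30+k].round(3), np.median(seg))
```

```text
(0.505, 0.029, 1.01) [ 176. -537.]
(0.517, 0.028, 0.876) [ 220. -273.]
(0.536, 0.032, 0.723) [253. -87.]
(0.552, 0.029, 0.616) [273.   6.]
(0.571, 0.02, 0.515) [293.  77.]
(0.603, 0.005, 0.374) [319. 156.]
(0.639, -0.017, 0.262) [344. 208.]
(0.674, -0.095, 0.235) [385. 239.]
(0.711, -0.179, 0.207) [430. 272.]
(0.734, -0.237, 0.192) [461. 295.]
20 279 [0.556 0.024 0.599] 1.5524008
45 285 [0.562 0.023 0.564] 1.4530945
70 292 [0.57  0.021 0.526] 1.3704617
95 299 [0.578 0.018 0.486] 1.3423772
120 305 [0.585 0.014 0.443] 1.3757184
145 315 [0.596 0.006 0.398] 1.4530379
170 323 [0.61  0.004 0.344] 1.4917347
195 334 [ 0.628 -0.002  0.286] 1.4013604
220 361 [ 0.655 -0.048  0.25 ] 1.3616096
245 393 [ 0.681 -0.111  0.23 ] 1.3052716
270 428 [ 0.71  -0.175  0.21 ] 1.2503641
295 462 [ 0.735 -0.237  0.192] 1.1001961
320 496 [ 0.76  -0.297  0.174] 1.0961778
```

A real cord hangs right beside the pin, passing (0.556,0.024,0.60), (0.596,0.006,0.40) and (0.628,-0.002,0.286). I'll approach with care and watch the force. First I rise and spin, clear of the lamp.

```bash
python3 -m creep '[{"grip":0,"tz":-4},{"grip":0,"tz":-4},{"grip":0,"tz":-4},{"grip":0,"tz":-4,"spin":7},{"grip":0,"tx":-2.6,"ty":-2.8,"spin":0},{"grip":0,"tx":-2.8,"ty":-2.7},{"grip":0,"tx":-2.8,"ty":-2.7},{"grip":0,"tx":-2.8,"ty":-2.7}]' 20; python3 -c "
from h import *
tohand([.45,.12,.3])"
```

```text
tool [0.2517 0.5715 0.238 ] yaw_y 66.2 tz [-0.001 -0.002 -1.   ]
shift cm [-36.34 -33.34  -6.14]$[0]: bad value
```

```bash
python3 -m creep '[{"grip":0.0,"tx":0,"ty":0,"tz":-4,"spin":0},{"grip":0.0,"tx":0,"ty":0,"tz":-4,"spin":0},{"grip":0.0,"tx":0,"ty":0,"tz":-4,"spin":0},{"grip":0.0,"tx":0,"ty":0,"tz":-4,"spin":7},{"grip":0.0,"tx":-2.4,"ty":-3.0,"tz":0,"spin":0},{"grip":0.0,"tx":-2.4,"ty":-3.0,"tz":0,"spin":0},{"grip":0.0,"tx":-2.4,"ty":-3.0,"tz":0,"spin":0},{"grip":0.0,"tx":-2.4,"ty":-3.0,"tz":0,"spin":0}]' 20; python3 -c "
from h import *
tohand([.45,.12,.3])"
```

```text
clock: 0.77
tool_pos: [0.2729, 0.4179, 0.3985]
eef_rot: [0.265, 0.964, -0.0, 0.0]
contact_force: [1.1, -0.3, -0.0]
opening: 0.5
finger_force: 0.0
tool [0.2729 0.4179 0.3985] yaw_y 59.3 tz [ 0. -0. -1.]
shift cm [-30.45 -16.54   9.86]
```

```bash
python3 -m creep '[{"grip":0.0,"tx":-3.6,"ty":-2,"tz":0,"spin":0},{"grip":0.0,"tx":-3.6,"ty":-2,"tz":0,"spin":0},{"grip":0.0,"tx":-3.6,"ty":-2,"tz":0,"spin":0},{"grip":0.0,"tx":-3.6,"ty":-2,"tz":0,"spin":0},{"grip":0.0,"tx":-3.6,"ty":-2,"tz":0,"spin":0},{"grip":0.0,"tx":-3.6,"ty":-2,"tz":0,"spin":0},{"grip":0.0,"tx":-3.6,"ty":-2,"tz":0,"spin":0},{"grip":0.0,"tx":-3.6,"ty":-2,"tz":0,"spin":0}]' && python3 -m creep '[{"grip":0.0,"tx":0,"ty":0,"tz":0,"spin":7.1},{"grip":0.0,"tx":0,"ty":0,"tz":0,"spin":7.1},{"grip":0.0,"tx":0,"ty":0,"tz":0,"spin":7.1},{"grip":0.0,"tx":0,"ty":0,"tz":2,"spin":7.1},{"grip":0.0,"tx":0,"ty":0,"tz":2,"spin":7.1},{"grip":0.0,"tx":0,"ty":0,"tz":2,"spin":7.1},{"grip":0.0,"tx":0,"ty":0,"tz":2,"spin":7.1},{"grip":0.0,"tx":0,"ty":0,"tz":2,"spin":7.1}]'; python3 -c "
from h import *
snap('scene','s1')
W=cloud('s1')
z=np.load('pics/s1.npz');d=z['d']
for v in range(20,220,25):
    u0=int(275+ (v)*.3)
    seg=d[v,u0-15:u0+15]; k=np.argmin(np.where(seg>0,seg,9)); print(v,W[v,u0-15+k].round(3))
tohand([.5948,.0466,.23]);print(r.get_state()['q'])"
```

```text
clock: 1.43
tool_pos: [0.4389, 0.133, 0.3986]
eef_rot: [0.265, 0.964, -0.0, -0.0]
contact_force: [0.5, -0.0, 0.4]
opening: 0.498
finger_force: 0.0
clock: 2.1
tool_pos: [0.4383, 0.1349, 0.2977]
eef_rot: [0.694, 0.72, -0.0, -0.0]
contact_force: [0.2, 0.5, 0.6]
opening: 0.506
finger_force: 0.0
20 [0.555 0.025 0.599]
45 [0.563 0.024 0.563]
70 [0.568 0.02  0.527]
95 [0.578 0.017 0.486]
120 [0.585 0.011 0.445]
145 [0.595 0.009 0.396]
170 [0.608 0.005 0.344]
195 [ 0.625 -0.001  0.286]
tool [0.4361 0.1343 0.2945] yaw_y 1.8 tz [-0.007 -0.003 -1.   ]
shift cm [-9.25 15.63  6.37]
[-0.51152941  0.39708797  0.16163413  1.98128386 -0.08832357  0.77702352
 -0.26728803]
```

View pics/s1.png

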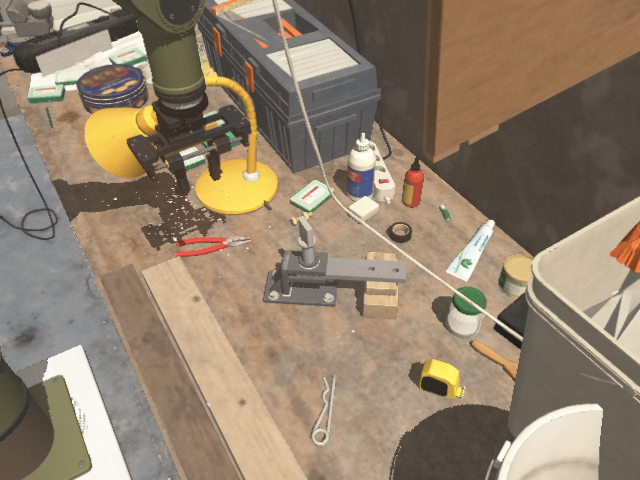

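The picture shows the gripper over the lamp base side at (190,150), clear of everything, with the cord unmoved. I'll come at the pin from the left, then close in on the cord in small steps.

```bash
python3 -m creep '[{"grip":0.0,"tx":0,"ty":3.5,"tz":0,"spin":0},{"grip":0.0,"tx":-0.5,"ty":3.5,"tz":0,"spin":0},{"grip":0.0,"tx":-0.5,"ty":3.5,"tz":0,"spin":0},{"grip":0.0,"tx":-0.5,"ty":3.5,"tz":1.5,"spin":0},{"grip":0.0,"tx":-0.5,"ty":1.8,"tz":2,"spin":6.5},{"grip":0.0,"tx":0,"ty":0,"tz":2.5,"spin":0},{"grip":0.0,"tx":0,"ty":0,"tz":0,"spin":0}]' && python3 -m creep '[{"grip":0.0,"tx":-1,"ty":0,"tz":0,"spin":0},{"grip":0.0,"tx":0,"ty":0,"tz":0,"spin":0}]' && python3 -m creep '[{"grip":0.0,"tx":-1,"ty":0,"tz":0,"spin":0},{"grip":0.0,"tx":0,"ty":0,"tz":0,"spin":0}]';  python3 -c "
from h import *
tohand([.5948,.0466,.23])"
```

```text
clock: 2.73
tool_pos: [0.5951, 0.1208, 0.2344]
eef_rot: [0.731, 0.682, -0.004, -0.002]
contact_force: [-1.7, 0.4, 0.2]
opening: 0.499
finger_force: 0.0
clock: 2.9
tool_pos: [0.5965, 0.1095, 0.2401]
eef_rot: [0.732, 0.681, -0.0, 0.001]
contact_force: [-0.4, -0.9, 0.4]
opening: 0.5
finger_force: 0.0
clock: 3.07
tool_pos: [0.5962, 0.0992, 0.2406]
eef_rot: [0.732, 0.681, 0.001, 0.001]
contact_force: [-0.4, -1.1, 0.0]
opening: 0.497
finger_force: 0.0
tool [0.5962 0.0992 0.2406] yaw_y -4.2 tz [ 0.002 -0.001 -1.   ]
shift cm [-5.25  0.24  1.07]
```

```bash
for i in 1; do python3 -m creep '[{"grip":0.0,"tx":-1,"ty":0,"tz":0,"spin":0},{"grip":0.0,"tx":-1,"ty":0,"tz":0,"spin":0},{"grip":0.0,"tx":0,"ty":0,"tz":0,"spin":0}]'; done; python3 -m creep '[{"grip":0.0,"tx":-0.7,"ty":0,"tz":0,"spin":0},{"grip":0.0,"tx":0,"ty":0,"tz":0,"spin":0}]'; python3 -c "
from h import *
print(r.get_state()['joint_torque'].round(1))
snap('scene','s2')
tohand([.5948,.0466,.23])"
```

```text
clock: 3.32
tool_pos: [0.5944, 0.0782, 0.2394]
eef_rot: [0.733, 0.68, -0.0, 0.001]
contact_force: [0.6, -0.9, -0.3]
opening: 0.503
finger_force: 0.0
clock: 3.48
tool_pos: [0.5939, 0.0731, 0.2389]
eef_rot: [0.732, 0.681, -0.0, 0.0]
contact_force: [-0.6, -0.2, 0.3]
opening: 0.502
finger_force: 0.0
[ -1.  -49.9   2.4 -14.7  -0.2  -0.    0.1]
tool [0.594  0.074  0.2388] yaw_y -4.1 tz [-0. -0. -1.]
shift cm [-2.72  0.28  0.88]
```

View pics/s2.png

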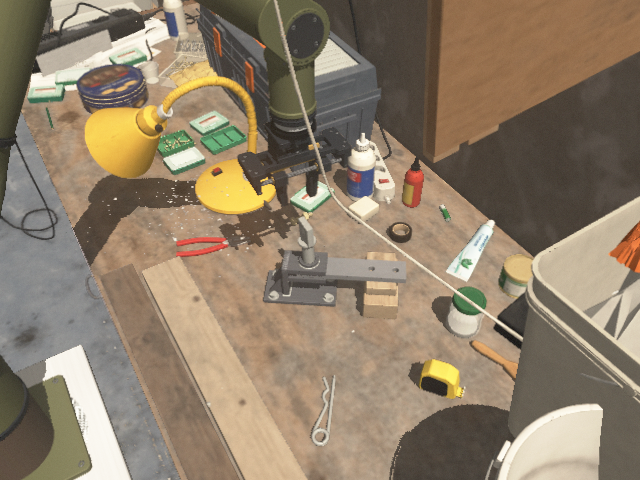

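The gripper is behind the cord, touching nothing, and the pin tab is at (307,235). I'll go on in 5 mm steps, watching the forces.

```bash
cat > t.py <<'E'
from h import *
print(r.get_state()['joint_torque'].round(1)); tohand([.5948,.0466,.23])
E
python3 -m creep '[{"grip":0.0,"tx":-0.5,"ty":0,"tz":0,"spin":0},{"grip":0.0,"tx":0,"ty":0,"tz":0,"spin":0}]' | grep contact; python3 t.py;  python3 -m creep '[{"grip":0.0,"tx":-0.5,"ty":0,"tz":0,"spin":0},{"grip":0.0,"tx":0,"ty":0,"tz":0,"spin":0}]'|grep contact; python3 t.py
```

```text
contact_force: [0.5, -0.2, -0.6]
[ -0.9 -49.8   2.5 -14.6  -0.2  -0.    0.1]
tool [0.5936 0.0691 0.2386] yaw_y -4.1 tz [-0.    -0.001 -1.   ]
shift cm [-2.23  0.28  0.87]
contact_force: [0.5, -0.6, -0.5]
[ -1.  -49.6   2.5 -14.6  -0.2  -0.    0.1]
tool [0.5932 0.0638 0.2387] yaw_y -4.1 tz [-0.    -0.001 -1.   ]
shift cm [-1.71  0.28  0.87]
```

```bash
python3 -m creep '[{"grip":0.0,"tx":-0.5,"ty":0,"tz":0,"spin":0},{"grip":0.0,"tx":0,"ty":0,"tz":0,"spin":0}]' | grep contact; python3 t.py;  python3 -m creep '[{"grip":0.0,"tx":-0.5,"ty":0,"tz":0,"spin":0},{"grip":0.0,"tx":0,"ty":0,"tz":0,"spin":0}]'|grep contact; python3 t.py
```

```text
contact_force: [0.1, -0.0, -0.2]
[ -1.  -49.5   2.5 -14.6  -0.2  -0.    0.1]
tool [0.5929 0.0587 0.2387] yaw_y -4.1 tz [-0.    -0.001 -1.   ]
shift cm [-1.19  0.28  0.87]
contact_force: [-1.4, -0.1, 0.8]
[ -0.9 -49.5   2.5 -14.6  -0.2  -0.    0.1]
tool [0.5925 0.0536 0.2387] yaw_y -4.1 tz [-0.    -0.001 -1.   ]
shift cm [-0.68  0.28  0.87]
```

No contact. I'll centre, descend to just above the collar (top about z 0.151) and close.

```bash
python3 -m creep '[{"grip":0.0,"tx":-0.7,"ty":0.3,"tz":1,"spin":0},{"grip":0.0,"tx":0,"ty":0,"tz":2,"spin":0},{"grip":0.0,"tx":0,"ty":0,"tz":2,"spin":0},{"grip":0.0,"tx":0,"ty":0,"tz":2,"spin":0},{"grip":0.0,"tx":0,"ty":0,"tz":1.1,"spin":0},{"grip":0.0,"tx":0,"ty":0,"tz":0,"spin":0}]' && python3 t.py && python3 -m creep '[{"grip":-1,"tx":0,"ty":0,"tz":0,"spin":0},{"grip":-1,"tx":0,"ty":0,"tz":0,"spin":0},{"grip":-1,"tx":0,"ty":0,"tz":0,"spin":0},{"grip":-1,"tx":0,"ty":0,"tz":0,"spin":0},{"grip":-1,"tx":0,"ty":0,"tz":0,"spin":0},{"grip":-1,"tx":0,"ty":0,"tz":0,"spin":0}]' 60; python3 t.py
```

```text
clock: 4.7
tool_pos: [0.5932, 0.0473, 0.1548]
eef_rot: [0.732, 0.682, -0.002, -0.002]
contact_force: [-0.4, -0.3, -0.2]
opening: 0.5
finger_force: 0.0
[  0.3 -52.    3.2 -12.   -0.1  -0.3   0. ]
tool [0.5932 0.0473 0.1548] yaw_y -4.1 tz [-0.005 -0.001 -1.   ]
shift cm [-0.06  0.12 -7.52]
clock: 5.2
tool_pos: [0.597, 0.0477, 0.1586]
eef_rot: [0.732, 0.682, 0.002, 0.002]
contact_force: [1.6, -0.4, -0.6]
opening: 0.127
finger_force: 59.3
[ -0.3 -51.6   2.8 -10.3  -0.1   0.9  -0. ]
tool [0.597  0.0477 0.1586] yaw_y -4.1 tz [ 0.005  0.    -1.   ]
shift cm [-0.12 -0.18 -7.14]
```

The tab is held (11 mm opening). Now I turn it by -59.

```bash
sed -i 's/tohand.*/tohand([.5984,.0447,.106]); print(r.get_state()["contact_force"].round(1),r.get_state()["moment"].round(2),r.get_state()["opening"])/' t.py; python3 -m creep '[{"grip":-1,"tx":0,"ty":0,"tz":0,"spin":-7},{"grip":-1,"tx":0,"ty":0,"tz":0,"spin":-7},{"grip":-1,"tx":0,"ty":0,"tz":0,"spin":-7},{"grip":-1,"tx":0,"ty":0,"tz":0,"spin":-7},{"grip":-1,"tx":0,"ty":0,"tz":0,"spin":-7},{"grip":-1,"tx":0,"ty":0,"tz":0,"spin":-7},{"grip":-1,"tx":0,"ty":0,"tz":0,"spin":-7},{"grip":-1,"tx":0,"ty":0,"tz":0,"spin":-7}]' && python3 -m creep '[{"grip":-1,"tx":0,"ty":0,"tz":0,"spin":-3},{"grip":-1,"tx":0,"ty":0,"tz":0,"spin":0}]' >/dev/null ; python3 t.py
```

```text
clock: 5.87
tool_pos: [0.5959, 0.0462, 0.1582]
eef_rot: [0.324, 0.946, -0.001, 0.001]
contact_force: [1.2, -2.6, -0.4]
opening: 0.127
finger_force: 59.3
[ -1.4 -51.5  -2.6 -11.2  -0.6   0.3   0.5]
tool [0.5958 0.046  0.1582] yaw_y 54.9 tz [ 0.002 -0.001 -1.   ]
shift cm [-0.27  0.04  5.22]
[ 1.7 -2.6  0.3] [-0.79 -0.42 -0.01] 0.13061343707745757
```

```bash
python3 -m creep '[{"grip":-1,"tx":-0.2,"ty":0,"tz":0.4,"spin":0},{"grip":-1,"tx":0,"ty":0,"tz":0.4,"spin":0},{"grip":-1,"tx":0,"ty":0,"tz":0.4,"spin":0},{"grip":-1,"tx":0,"ty":0,"tz":0.4,"spin":0},{"grip":-1,"tx":0,"ty":0,"tz":0.4,"spin":0},{"grip":-1,"tx":0,"ty":0,"tz":0,"spin":0}]'; python3 t.py
```

```text
clock: 6.53
tool_pos: [0.5963, 0.0461, 0.1369]
eef_rot: [0.302, 0.953, -0.001, -0.0]
contact_force: [1.7, -1.6, -2.6]
opening: 0.13
finger_force: 59.5
[ -1.2 -54.7  -2.1 -11.4  -0.6   0.2  -0. ]
tool [0.5963 0.0461 0.1369] yaw_y 54.9 tz [-0.001 -0.001 -1.   ]
shift cm [-0.25  0.01  3.09]
[ 1.7 -1.6 -2.6] [-0.66 -0.29  0.01] 0.13036904599226276
```

```bash
python3 -m creep '[{"grip":-1,"tx":0,"ty":0,"tz":0.4,"spin":0},{"grip":-1,"tx":0,"ty":0,"tz":0.4,"spin":0},{"grip":-1,"tx":0,"ty":0,"tz":0.4,"spin":0},{"grip":-1,"tx":0,"ty":0,"tz":0.4,"spin":0},{"grip":-1,"tx":0,"ty":0,"tz":0.4,"spin":0},{"grip":-1,"tx":0,"ty":0,"tz":0,"spin":0}]'; python3 t.py
```

```text
clock: 7.03
tool_pos: [0.5967, 0.0462, 0.1166]
eef_rot: [0.301, 0.954, -0.0, -0.0]
contact_force: [2.1, -4.5, -4.8]
opening: 0.129
finger_force: 59.5
[ -2.2 -55.9  -2.9 -10.4  -0.8   0.4  -0. ]
tool [0.5967 0.0462 0.1166] yaw_y 54.9 tz [-0. -0. -1.]
shift cm [-0.22 -0.02  1.06]
[ 2.1 -4.5 -4.8] [-0.88 -0.56 -0.03] 0.12859216428958603
```

```bash
python3 -m creep '[{"grip":-1,"tx":0,"ty":0,"tz":0.3,"spin":0},{"grip":-1,"tx":0,"ty":0,"tz":0.3,"spin":0},{"grip":-1,"tx":0,"ty":0,"tz":0,"spin":0}]'; python3 t.py;python3 -m creep '[{"grip":-1,"tx":0,"ty":0,"tz":0.3,"spin":0},{"grip":-1,"tx":0,"ty":0,"tz":0,"spin":0}]'; python3 t.py
```

```text
clock: 7.28
tool_pos: [0.5971, 0.0462, 0.1117]
eef_rot: [0.301, 0.954, -0.0, 0.0]
contact_force: [2.0, -3.3, 1.7]
opening: 0.128
finger_force: 59.7
[ -2.5 -52.5  -3.1  -9.7  -0.9   0.   -0. ]
tool [0.5971 0.0462 0.1117] yaw_y 54.9 tz [ 0.001 -0.    -1.   ]
shift cm [-0.2  -0.05  0.57]
[ 2.  -3.3  1.7] [-1.04 -0.26  0.01] 0.12824835052526132
clock: 7.45
tool_pos: [0.5974, 0.0462, 0.1113]
eef_rot: [0.302, 0.953, 0.0, 0.001]
contact_force: [-2.6, -5.0, 21.6]
opening: 0.128
finger_force: 59.9
[ -2.8 -42.1  -2.9  -9.3  -0.7  -1.6  -0. ]
tool [0.5974 0.0462 0.1113] yaw_y 54.9 tz [ 0.002 -0.001 -1.   ]
shift cm [-0.17 -0.07  0.53]
[-2.6 -5.  21.6] [-1.05  0.93 -0.  ] 0.12777755066191918
```

```bash
python3 -m creep '[{"grip":-1,"tx":0,"ty":0,"tz":0.3,"spin":0},{"grip":-1,"tx":0,"ty":0,"tz":0,"spin":0}]'
python3 - <<'E'
from h import *
snap('scene','s3'); z=np.load('pics/s3.npz')
cv2.imwrite('pics/c4.png',cv2.resize(z['im'][190:310,250:410,::-1],(800,600),interpolation=cv2.INTER_CUBIC))
E
```

```text
clock: 7.62
tool_pos: [0.5976, 0.0461, 0.111]
eef_rot: [0.302, 0.953, 0.0, 0.002]
contact_force: [-8.9, -5.0, 41.2]
opening: 0.132
finger_force: 60.0
```

View pics/c4.png

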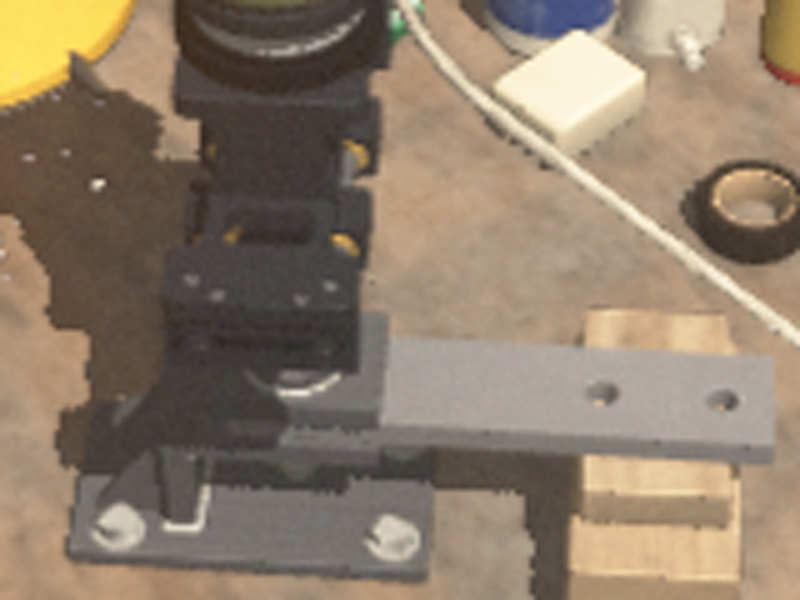

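The gripper pushed 41 N against a hard stop with the TCP at 0.111, which is 47 mm of travel. That puts the handle point at 0.130, so the pin is home. I'll ease off, release, rise and look.

```bash
python3 -m creep '[{"grip":-1,"tx":0,"ty":0,"tz":-0.4,"spin":0},{"grip":0,"tx":0,"ty":0,"tz":0,"spin":0},{"grip":0,"tx":0,"ty":0,"tz":0,"spin":0},{"grip":0,"tx":0,"ty":0,"tz":0,"spin":0},{"grip":0,"tx":0,"ty":0,"tz":0,"spin":0}]' 20 && python3 -m creep '[{"grip":0,"tx":0,"ty":0,"tz":-2,"spin":0},{"grip":0,"tx":0,"ty":0,"tz":-4,"spin":0},{"grip":0,"tx":0,"ty":0,"tz":-4,"spin":0},{"grip":0,"tx":0,"ty":0,"tz":-3,"spin":7},{"grip":0,"tx":0,"ty":0,"tz":0,"spin":7},{"grip":0,"tx":0,"ty":0,"tz":0,"spin":7},{"grip":0,"tx":0,"ty":0,"tz":0,"spin":7},{"grip":0,"tx":0,"ty":0,"tz":0,"spin":7}]'; python3 -c "
from h import *
tohand([.4488,-.2538,.2])"
```

```text
clock: 8.08
tool_pos: [0.5959, 0.0477, 0.1087]
eef_rot: [0.301, 0.954, 0.0, -0.001]
contact_force: [-0.3, -0.3, 0.3]
opening: 0.417
finger_force: 0.0
clock: 8.75
tool_pos: [0.5963, 0.0472, 0.2392]
eef_rot: [0.576, 0.817, 0.0, -0.001]
contact_force: [-0.6, -0.4, -0.6]
opening: 0.502
finger_force: 0.0
tool [0.5963 0.0472 0.2392] yaw_y 19.6 tz [-0.001  0.001 -1.   ]
shift cm [-23.4  -24.     3.92]
```

```bash
python3 -m creep '[{"grip":0,"tx":-2.9,"ty":-2.9,"tz":0,"spin":0},{"grip":0,"tx":-2.9,"ty":-2.9,"tz":0,"spin":0},{"grip":0,"tx":-2.9,"ty":-2.9,"tz":0,"spin":0},{"grip":0,"tx":-2.9,"ty":-2.9,"tz":0,"spin":0},{"grip":0,"tx":-2.9,"ty":-2.9,"tz":0,"spin":0},{"grip":0,"tx":-2.9,"ty":-2.9,"tz":0,"spin":0},{"grip":0,"tx":-2.9,"ty":-2.9,"tz":0,"spin":0},{"grip":0,"tx":-2.9,"ty":-2.9,"tz":0,"spin":0}]' && python3 -m creep '[{"grip":0,"tx":0,"ty":0,"tz":1,"spin":7},{"grip":0,"tx":0,"ty":0,"tz":1,"spin":7},{"grip":0,"tx":0,"ty":0,"tz":1,"spin":7},{"grip":0,"tx":0,"ty":0,"tz":1,"spin":7},{"grip":0,"tx":0,"ty":0,"tz":1,"spin":7},{"grip":0,"tx":0,"ty":0,"tz":0,"spin":7},{"grip":0,"tx":0,"ty":0,"tz":0,"spin":7},{"grip":0,"tx":0,"ty":0,"tz":0,"spin":7}]'; python3 -m creep '[{"grip":0,"tx":0,"ty":0,"tz":0,"spin":6},{"grip":0,"tx":0,"ty":0,"tz":0,"spin":0}]' >/dev/null
python3 - <<'E'
from h import *
tohand([.4488,-.2538,.002])
snap('top','t4'); snap('wrist','w4'); snap('scene','s4')
for n in('t4','s4'):
    P=cloud(n).reshape(-1,3);P=P[~np.isnan(P[:,0])]
    Q=P[(abs(P[:,0]-.598)<.05)&(abs(P[:,1]-.045)<.05)&(P[:,2]>.125)&(P[:,2]<.23)]
    c=cv2.minAreaRect((Q[:,:2]*1000).astype(np.float32)); print(c,np.percentile(Q[:,2],[5,50,98]))
E
```

```text
clock: 9.42
tool_pos: [0.4566, -0.2516, 0.2391]
eef_rot: [0.574, 0.819, 0.0, -0.001]
contact_force: [0.0, -0.4, -0.2]
opening: 0.504
finger_force: 0.0
clock: 10.08
tool_pos: [0.4576, -0.2499, 0.1888]
eef_rot: [0.892, 0.451, -0.0, -0.001]
contact_force: [0.6, -0.3, 0.3]
opening: 0.501
finger_force: 0.0
tool [ 0.4578 -0.2499  0.189 ] yaw_y -42.2 tz [-0.001  0.    -1.   ]
shift cm [-0.89 -0.39 18.7 ]
((597.8662109375, 44.71070098876953), (12.46523380279541, 40.257720947265625), 54.619319915771484) [0.12972614 0.14594748 0.14957444]Traceback (most recent call last):
  File "<stdin>", line 7, in <module>
    return _quantile_unchecked(
        a, q, axis, out, overwrite_input, method, keepdims, weights)
    return _ureduce(a,
                    func=_quantile_ureduce_func,
    ...<5 lines>...
                    overwrite_input=overwrite_input,
                    method=method)
    r = func(a, **kwargs)
    result = _quantile(arr,
                       quantiles=q,
    ...<2 lines>...
                       out=out,
                       weights=wgt)
    slices_having_nans = np.isnan(arr[-1, ...])
                                  ~~~^^^^^^^^^
IndexError: index -1 is out of bounds for axis 0 with size 0
```

View pics/w4.png

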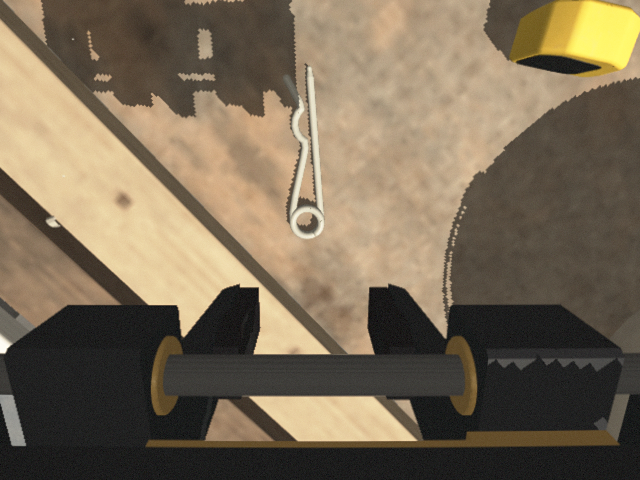

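The pin tab is now centred at (0.5979,0.0447), top 0.147, cross axis at 54.6°, so it is home and open to the sides. In the wrist view the clip coil is at (307,222) and the straight-leg tip at (309,67). The wood board lies to the left.

Run:
```python
from h import *
a=atz('w4',307.5,222,.006);b=atz('w4',309,67,.003);print(a,b,np.linalg.norm(b-a),'depth',dep('w4',316,222),dep('w4',317,180))
v=b-a; yaw=np.arctan2(v[1],v[0])+np.arctan2(12,122); print('clip x yaw',np.degrees(yaw))
tohand([a[0],a[1],.002])
```

```text
[ 0.44943025 -0.25152577  0.006     ] [ 0.53391177 -0.15999875  0.003     ] 0.12459262438246141 depth [ 0.45425451 -0.25716679  0.00187849] [ 0.47976889 -0.22989728  0.00768751]
clip x yaw 52.909869006202555
tool [ 0.4577 -0.2502  0.1893] yaw_y -41.9 tz [-0.001  0.001 -1.   ]
shift cm [-0.65 -0.52 18.73]
```

```bash
python3 -m creep '[{"grip":0,"tx":-0.7,"ty":-0.5,"tz":2,"spin":0},{"grip":0,"tx":0,"ty":0,"tz":4,"spin":-5},{"grip":0,"tx":0,"ty":0,"tz":4,"spin":0},{"grip":0,"tx":0,"ty":0,"tz":4,"spin":0},{"grip":0,"tx":0,"ty":0,"tz":3,"spin":0},{"grip":0,"tx":0,"ty":0,"tz":0,"spin":0},{"grip":0,"tx":0,"ty":0,"tz":0,"spin":0}]'
python3 - <<'E'
from h import *
tohand([.4491,-.2525,.003])
E
```

```text
clock: 10.98
tool_pos: [0.4484, -0.252, 0.0189]
eef_rot: [0.895, 0.446, -0.001, -0.001]
contact_force: [0.0, 0.3, 1.7]
opening: 0.498
finger_force: 0.0
tool [ 0.4484 -0.252   0.0189] yaw_y -37.0 tz [-0.002  0.002 -1.   ]
shift cm [0.   0.09 1.59]
```

```bash
python3 -m creep '[{"grip":0,"tx":0,"ty":0,"tz":0.9,"spin":0},{"grip":0,"tx":0,"ty":0,"tz":0.6,"spin":0},{"grip":0,"tx":0,"ty":0,"tz":0,"spin":0}]' ; python3 -m creep '[{"grip":-1,"tx":0,"ty":0,"tz":0,"spin":0},{"grip":-1,"tx":0,"ty":0,"tz":0,"spin":0},{"grip":-1,"tx":0,"ty":0,"tz":0,"spin":0},{"grip":-1,"tx":0,"ty":0,"tz":0,"spin":0},{"grip":-1,"tx":0,"ty":0,"tz":0,"spin":0}]' 45
python3 - <<'E'
from h import *
tohand([.4491,-.2525,.003])
E
```

```text
clock: 11.23
tool_pos: [0.45, -0.2527, 0.0053]
eef_rot: [0.895, 0.446, 0.001, 0.001]
contact_force: [0.4, -0.1, -0.7]
opening: 0.499
finger_force: 0.0
clock: 11.65
tool_pos: [0.4497, -0.2526, 0.0054]
eef_rot: [0.895, 0.446, 0.0, 0.0]
contact_force: [-0.0, -0.7, 6.7]
opening: 0.317
finger_force: 45.0
tool [ 0.4497 -0.2526  0.0054] yaw_y -37.1 tz [ 0.001 -0.    -1.   ]
shift cm [-0.02 -0.05  0.24]
```

The fingers hold only the coil's upper half, so I'll regrasp 3.5 mm lower.

```bash
python3 -m creep '[{"grip":-0.1,"tx":0,"ty":0,"tz":0,"spin":0},{"grip":-0.1,"tx":0,"ty":0,"tz":0,"spin":0},{"grip":-0.1,"tx":0,"ty":0,"tz":0.4,"spin":0},{"grip":-0.1,"tx":0,"ty":0,"tz":0,"spin":0},{"grip":-1,"tx":0,"ty":0,"tz":0,"spin":0},{"grip":-1,"tx":0,"ty":0,"tz":0,"spin":0},{"grip":-1,"tx":0,"ty":0,"tz":0,"spin":0},{"grip":-1,"tx":0,"ty":0,"tz":0,"spin":0}]' 55
python3 - <<'E'
from h import *
tohand([.4491,-.2525,.003])
snap('wrist','w5')
E
```

```text
clock: 12.32
tool_pos: [0.4493, -0.2525, 0.0005]
eef_rot: [0.895, 0.446, 0.0, 0.0]
contact_force: [0.0, 0.1, 0.0]
opening: 0.324
finger_force: 55.0
tool [ 0.4493 -0.2525  0.0005] yaw_y -37.1 tz [ 0. -0. -1.]
shift cm [-0.01 -0.02 -0.25]
```

```bash
python3 -m creep '[{"grip":-1,"tx":0,"ty":0,"tz":-1.5,"spin":0},{"grip":-1,"tx":0,"ty":0,"tz":-2,"spin":0},{"grip":-1,"tx":0,"ty":0,"tz":-2.5,"spin":-1.8},{"grip":-1,"tx":0,"ty":0,"tz":-2,"spin":0},{"grip":-1,"tx":0,"ty":0,"tz":0,"spin":0},{"grip":-1,"tx":0,"ty":0,"tz":0,"spin":0},{"grip":-1,"tx":0,"ty":0,"tz":0,"spin":0}]'
python3 - <<'E'
from h import *
tohand([.4962,-.0782,.0395])
snap('wrist','w6');snap('scene','s6')
z=np.load('pics/w6.npz'); cv2.imwrite('pics/c6.png',cv2.resize(z['im'][20:320,220:420,::-1],(400,600),interpolation=cv2.INTER_CUBIC))
E
```

```text
clock: 12.95
tool_pos: [0.4488, -0.252, 0.08]
eef_rot: [0.888, 0.46, -0.0, -0.001]
contact_force: [-1.1, -0.3, -2.2]
opening: 0.322
finger_force: 55.0
tool [ 0.4488 -0.252   0.08  ] yaw_y -35.3 tz [-0.001  0.001 -1.   ]
shift cm [16.93 -6.16  4.06]
```

View pics/c6.png

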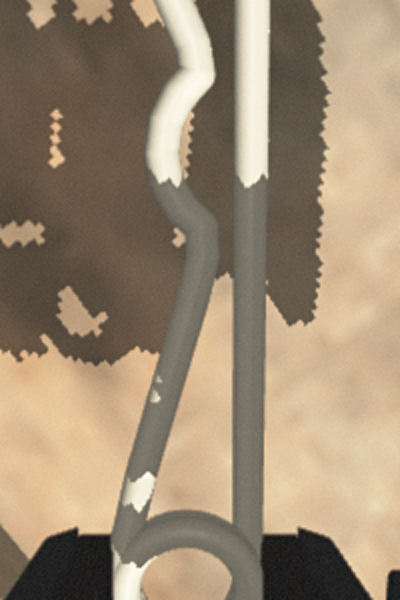

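The clip is held by the coil, and the straight leg runs up the picture at crop column 250. Next I'll fit the leg in the tool frame from depth.

Run:
```python
from h import *
p,M,s=tool()
W=cloud('w6').reshape(-1,3);W=W[~np.isnan(W[:,0])]
T=(W-p)@M*1000
Q=T[(T[:,2]>-25)&(T[:,2]<25)&(T[:,1]>2)&(T[:,1]<22)&(T[:,0]>22)]
print(len(Q),Q[:,0].min(),Q[:,0].max())
for a in range(25,130,10):
    q=Q[(Q[:,0]>=a)&(Q[:,0]<a+10)]
    if len(q): print(a,len(q),'y',np.median(q[:,1]).round(1),q[:,1].min().round(1),q[:,1].max().round(1),'z',np.percentile(q[:,2],[5,50]).round(1))
W=cloud('s6').reshape(-1,3);W=W[~np.isnan(W[:,0])]
T=(W-p)@M*1000
Q=T[(T[:,2]>-25)&(T[:,2]<25)&(abs(T[:,1])<40)&(T[:,0]>25)&(T[:,0]<160)]
print('scene',len(Q))
for a in range(25,145,10):
    q=Q[(Q[:,0]>=a)&(Q[:,0]<a+10)&(Q[:,1]>3)]
    if len(q): print(a,len(q),'y',np.median(q[:,1]).round(1),'z',np.percentile(q[:,2],[5,50]).round(1),q[:,0].max().round(1))
```

```text
5293 22.078522596144985 111.8041031832733
25 407 y 11.9 9.2 15.1 z [-8.  -6.7]
35 431 y 11.8 9.0 15.0 z [-7.8 -6.6]
45 509 y 11.4 2.0 15.0 z [-7.6 -6.5]
55 728 y 10.1 2.3 14.7 z [-7.6 -6.4]
65 742 y 10.0 2.3 14.8 z [-7.7 -6.4]
75 521 y 11.5 8.7 14.6 z [-7.5 -6.2]
85 653 y 10.8 2.2 14.4 z [-7.3 -6. ]
95 793 y 10.4 2.2 14.4 z [-7.2 -5.9]
105 391 y 11.2 8.4 14.2 z [-7.2 -5.9]
scene 5
25 3 y 10.4 z [-4.2 -3.4] 28.1
```

Run:
```python
from h import *
for f in('w5','w6','w4'):
    W=cloud(f)[:, :].reshape(-1,3);W=W[~np.isnan(W[:,0])]
    b=W[abs(W[:,2])<.01]; 
    q=b[(b[:,0]>.5)&(b[:,0]<.6)&(b[:,1]>-.26)&(b[:,1]<-.22)]; print(f,'bench',np.median(q[:,2])*1000,len(q))
p=np.array([.4493,-.2525,.0005]);a=np.radians(-37.1);M=np.array([[-np.sin(a),np.cos(a),0],[np.cos(a),np.sin(a),0],[0,0,-1]]).T
W=cloud('w5').reshape(-1,3);W=W[~np.isnan(W[:,0])];T=(W-p)@M*1000
for a in range(25,130,20):
    q=T[(T[:,0]>=a)&(T[:,0]<a+10)&(abs(T[:,1]-12)<4)&(T[:,2]<-1.5)]
    if len(q): print(a,len(q),'y',q[:,1].min().round(1),q[:,1].max().round(1),'z',np.percentile(q[:,2],[5,50]).round(1))
```

```text
w5 bench 1.5966922841965736 30492
w6 bench 1.586138401066962 13256
w4 bench 1.5856818497481244 6085
25 1727 y 8.0 16.0 z [-102.   -81.2]
45 480 y 8.1 15.9 z [-7.8 -6.6]
65 560 y 8.1 16.0 z [-7.8 -6.4]
85 623 y 8.2 16.0 z [-7.9 -6.5]
105 419 y 8.0 16.0 z [-7.7 -6.4]
```

The wrist depth has a 1.6 mm bias. The leg sags only about 0.6 mm and lies true. Now to the pre-insertion pose.

```bash
python3 -m creep '[{"grip":-1,"tx":3.4,"ty":-1.2,"tz":0,"spin":0},{"grip":-1,"tx":3.4,"ty":-1.2,"tz":0,"spin":0},{"grip":-1,"tx":3.4,"ty":-1.2,"tz":0,"spin":0},{"grip":-1,"tx":3.4,"ty":-1.2,"tz":0,"spin":0},{"grip":-1,"tx":3.3,"ty":-1.3,"tz":2,"spin":0},{"grip":-1,"tx":0,"ty":0,"tz":2,"spin":0},{"grip":-1,"tx":0,"ty":0,"tz":0,"spin":0},{"grip":-1,"tx":0,"ty":0,"tz":0,"spin":0}]'
python3 - <<'E'
from h import *
tohand([.4966,-.0785,.04])
tohand([.5423,-.0140,.04])
snap('scene','s7');snap('wrist','w7')
z=np.load('pics/s7.npz'); a=cv2.resize(z['im'][205:345,225:395,::-1],(680,560),interpolation=cv2.INTER_CUBIC)
cv2.imwrite('pics/c7.png',a)
E
```

```text
clock: 13.72
tool_pos: [0.4958, -0.0796, 0.0395]
eef_rot: [0.888, 0.46, -0.002, -0.001]
contact_force: [-0.2, -0.5, -0.8]
opening: 0.324
finger_force: 55.0
tool [ 0.4958 -0.0796  0.0395] yaw_y -35.3 tz [-0.003 -0.    -1.   ]
shift cm [ 0.13  0.   -0.05]
tool [ 0.4958 -0.0796  0.0395] yaw_y -35.3 tz [-0.003 -0.    -1.   ]
shift cm [ 8.04  0.01 -0.06]
```

View pics/c7.png

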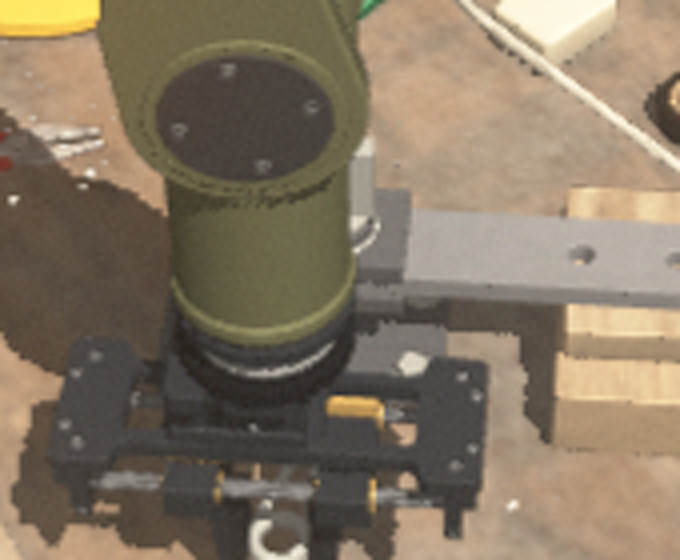

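The scene view is blocked by the wrist, so I'll go by the numbers and feel. Advancing to the mouth, then in with force checks.

```bash
cat > g.py <<'E'
from h import *
tohand([.5423,-.0140,.04]); p,M,s=tool(); print('F tool',(M.T@s['contact_force']).round(1),'mom',(M.T@s['moment']).round(2),s['opening'],s['clock'])
E
python3 -m creep '[{"grip":-1,"tx":0.8,"ty":0,"tz":-0.05,"spin":0},{"grip":-1,"tx":0.8,"ty":0,"tz":0,"spin":0},{"grip":-1,"tx":0.6,"ty":0,"tz":0,"spin":0},{"grip":-1,"tx":0,"ty":0,"tz":0,"spin":0},{"grip":-1,"tx":0,"ty":0,"tz":0,"spin":0}]'>/dev/null; python3 g.py; python3 -m creep '[{"grip":-1,"tx":0.4,"ty":0,"tz":0,"spin":0},{"grip":-1,"tx":0.4,"ty":0,"tz":0,"spin":0},{"grip":-1,"tx":0,"ty":0,"tz":0,"spin":0}]'>/dev/null; python3 g.py
```

```text
tool [ 0.5103 -0.0606  0.0415] yaw_y -35.2 tz [ 0.001  0.    -1.   ]
shift cm [ 5.65 -0.07  0.15]
F tool [0.8 0.6 1. ] mom [ 0.1  -0.14  0.02] 0.3286048700742207 14.2333
tool [ 0.515  -0.0538  0.0412] yaw_y -35.2 tz [ 0.001  0.001 -1.   ]
shift cm [ 4.83 -0.06  0.12]
F tool [0.4 0.  0.6] mom [ 0.08 -0.22 -0.  ] 0.3262567153674705 14.4833
```

The tip is already 6 mm into the hole with no force. Correcting the height by 1 mm and going on.

```bash
python3 -m creep '[{"grip":-1,"tx":0.4,"ty":-0.05,"tz":0.1,"spin":0},{"grip":-1,"tx":0.4,"ty":0,"tz":0,"spin":0},{"grip":-1,"tx":0.4,"ty":0,"tz":0,"spin":0},{"grip":-1,"tx":0,"ty":0,"tz":0,"spin":0}]'>/dev/null; python3 g.py; python3 -m creep '[{"grip":-1,"tx":0.4,"ty":0,"tz":0,"spin":0},{"grip":-1,"tx":0.4,"ty":0,"tz":0,"spin":0},{"grip":-1,"tx":0,"ty":0,"tz":0,"spin":0}]'>/dev/null; python3 g.py
```

```text
tool [ 0.5217 -0.0435  0.0401] yaw_y -35.2 tz [ 0.001  0.001 -1.   ]
shift cm [ 3.6  -0.01  0.02]
F tool [-0.2  0.5  1.3] mom [ 0.05 -0.09 -0.02] 0.3232118084206449 14.8167
tool [ 0.5257 -0.0371  0.0401] yaw_y -35.2 tz [-0.     0.001 -1.   ]
shift cm [2.85 0.03 0.01]
F tool [ 0.3 -1.1  0.2] mom [ 0.2  -0.19 -0.05] 0.32256114606256664 15.0667
```

```bash
python3 -m creep '[{"grip":-1,"tx":0.4,"ty":0,"tz":0,"spin":0},{"grip":-1,"tx":0.4,"ty":0,"tz":0,"spin":0},{"grip":-1,"tx":0.4,"ty":0,"tz":0,"spin":0},{"grip":-1,"tx":0,"ty":0,"tz":0,"spin":0}]' 60 >/dev/null; python3 g.py; python3 -m creep '[{"grip":-1,"tx":0.4,"ty":0,"tz":0,"spin":0},{"grip":-1,"tx":0.4,"ty":0,"tz":0,"spin":0},{"grip":-1,"tx":0,"ty":0,"tz":0,"spin":0}]'>/dev/null; python3 g.py
```

```text
tool [ 0.5322 -0.0272  0.04  ] yaw_y -35.2 tz [-0.001  0.001 -1.   ]
shift cm [ 1.66  0.07 -0.  ]
F tool [-0.5 -2.6  1.2] mom [ 0.51 -0.38 -0.23] 0.3247205526063699 15.4
tool [ 0.5381 -0.0199  0.0401] yaw_y -35.2 tz [ 0.001  0.002 -1.   ]
shift cm [0.73 0.01 0.02]
F tool [ 2.3 -2.3  1.7] mom [ 0.57  0.11 -0.33] 0.3240680348814151 15.65
```

```bash
python3 -m creep '[{"grip":-1,"tx":0.35,"ty":0,"tz":0,"spin":0},{"grip":-1,"tx":0.35,"ty":0,"tz":0,"spin":0},{"grip":-1,"tx":0,"ty":0,"tz":0,"spin":0},{"grip":-1,"tx":0,"ty":0,"tz":0,"spin":0}]' >/dev/null; python3 g.py
python3 - <<'E'
from h import *
snap('scene','s8');snap('wrist','w8');snap('top','t8')
z=np.load('pics/w8.npz'); cv2.imwrite('pics/w8b.png',z['im'][:,:,::-1])
W=cloud('w8').reshape(-1,3);p,M,s=tool();W=W[~np.isnan(W[:,0])];T=(W-p)@M*1000
for a in range(15,60,8):
    q=T[(T[:,0]>=a)&(T[:,0]<a+8)&(abs(T[:,1])<22)&(T[:,2]<2)&(T[:,2]>-12)]
    if len(q): print(a,len(q),q[:,1].min().round(1),q[:,1].max().round(1),np.percentile(q[:,2],[5,50]).round(1))
E
```

```text
tool [ 0.5426 -0.0158  0.0405] yaw_y -35.2 tz [ 0.003  0.    -1.   ]
shift cm [ 0.13 -0.12  0.05]
F tool [ 1.8 -1.3  0.4] mom [ 0.28  0.15 -0.12] 0.3184172113552625 15.9833
15 932 -13.2 15.3 [-11.4  -8.1]
23 665 -11.3 15.6 [-9.  -7.1]
31 682 -8.8 15.6 [-8.5 -7. ]
39 715 -6.5 15.5 [-7.9 -6.6]
47 316 -4.2 15.5 [-7.9 -6.5]
```

Run:
```python
from h import *
p8,M8,s=tool()
a=np.radians(-35.3);M6=np.array([[-np.sin(a),np.cos(a),0],[np.cos(a),np.sin(a),0],[0,0,-1]]).T
for f,p,M in(('w6',np.array([.4488,-.252,.08]),M6),('w8',p8,M8)):
    W=cloud(f).reshape(-1,3);W=W[~np.isnan(W[:,0])];T=(W-p)@M*1000
    T=T[(T[:,2]<0)&(T[:,2]>-16)]
    q=T[(abs(T[:,1])<3)&(abs(T[:,0])<22)]; print(f,'coil front',np.percentile(q[:,0],[2,50,98]).round(1),len(q))
    for x in range(20,60,6):
        q=T[(T[:,0]>=x)&(T[:,0]<x+6)&(abs(T[:,1])<22)]; b=q[q[:,1]<5]; g=q[q[:,1]>7]
        print(x,'bow',np.percentile(b[:,1],[3,97]).round(1) if len(b) else '','leg',np.percentile(g[:,1],[3,97]).round(1) if len(g) else '')
```

```text
w6 coil front [-11.3  11.4  17.4] 609
20 bow [-11.8  -5.8] leg [ 9.1 14.8]
26 bow [-10.2  -3.9] leg [ 9.  14.7]
32 bow [-8.3 -2.3] leg [ 8.9 14.4]
38 bow [-6.7 -0.5] leg [ 8.8 14.3]
44 bow [-4.9  1.4] leg [ 8.7 14.6]
50 bow [-3.   3.2] leg [ 8.6 14.4]
56 bow [-1.5  4.6] leg [ 8.6 14.2]
w8 coil front [-11.6  11.7  17.1] 609
20 bow [-11.6  -5.5] leg [ 9.7 15.1]
26 bow [-10.   -3.6] leg [ 9.6 15.3]
32 bow [-8.  -1.7] leg [ 9.6 15.1]
38 bow [-6.4  0. ] leg [ 9.8 15.4]
44 bow [-4.6  1.9] leg [ 9.7 15.1]
50 bow [-2.8  2.1] leg [ 9.9 15.3]
56 bow  leg
```

The clip has not slipped in the fingers and the bowed leg is closed again. I'll nudge the last millimetre, release, back straight up, and check.

```bash
python3 -m creep '[{"grip":-1,"tx":0.12,"ty":0,"tz":0,"spin":0},{"grip":-1,"tx":0,"ty":0,"tz":0,"spin":0},{"grip":-1,"tx":0,"ty":0,"tz":0,"spin":0}]' >/dev/null; python3 g.py;  python3 -m creep '[{"grip":0,"tx":0,"ty":0,"tz":0,"spin":0},{"grip":0,"tx":0,"ty":0,"tz":0,"spin":0},{"grip":0,"tx":0,"ty":0,"tz":0,"spin":0},{"grip":0,"tx":0,"ty":0,"tz":0,"spin":0},{"grip":0,"tx":0,"ty":0,"tz":0,"spin":0}]' 20 >/dev/null; python3 g.py; python3 -m creep '[{"grip":0,"tx":0,"ty":0,"tz":-1,"spin":0},{"grip":0,"tx":0,"ty":0,"tz":-2,"spin":0},{"grip":0,"tx":0,"ty":0,"tz":-3,"spin":0},{"grip":0,"tx":0,"ty":0,"tz":-3,"spin":0},{"grip":0,"tx":-3,"ty":0,"tz":-1,"spin":0},{"grip":0,"tx":-4,"ty":0,"tz":0,"spin":0},{"grip":0,"tx":-4,"ty":0,"tz":0,"spin":0},{"grip":0,"tx":-4,"ty":0,"tz":0,"spin":0}]'; python3 -m creep '[{"grip":0,"tx":-4,"ty":0,"tz":0,"spin":0},{"grip":0,"tx":0,"ty":0,"tz":0,"spin":0},{"grip":0,"tx":0,"ty":0,"tz":0,"spin":0}]'
python3 - <<'E'
from h import *
snap('scene','s9');snap('wrist','w9');snap('top','t9')
hole=np.array([.5979,.0447,.042]);a=np.radians(54.7);B=np.array([[np.cos(a),np.sin(a),0],[-np.sin(a),np.cos(a),0],[0,0,1]])
for f in('s9','t9','w9'):
    W=cloud(f).reshape(-1,3);W=W[~np.isnan(W[:,0])];T=(W-hole)@B.T*1000   # x along hole, y clip y
    q=T[(T[:,0]<-30)&(T[:,0]>-110)&(abs(T[:,1]-10)<30)&(abs(T[:,2])<14)]
    print(f,len(q))
    if len(q)<4: continue
    c=q[q[:,0]<-62]; print(' coil x',c[:,0].min().round(1),'y',np.percentile(c[:,1],[3,97]).round(1),'ztop',np.percentile(c[:,2],[50,95]).round(1))
    for x in range(-62,-26,8):
        g=q[(q[:,0]>x)&(q[:,0]<x+8)]; l=g[g[:,1]<4]; b=g[g[:,1]>5]
        if len(l) and len(b): print(x,'leg y',np.median(l[:,1]).round(1),'z',np.median(l[:,2]).round(1),'bow',np.median(b[:,1]).round(1))
E
```

```text
tool [ 0.542  -0.0154  0.0403] yaw_y -35.3 tz [ 0. -0. -1.]
shift cm [ 0.13 -0.06  0.03]
F tool [ 1.  -0.2  2.2] mom [ 0.15  0.16 -0.03] 0.32175704854625525 16.3833
tool [ 0.5418 -0.0154  0.0402] yaw_y -35.3 tz [ 0. -0. -1.]
shift cm [ 0.15 -0.04  0.02]
F tool [-0.1 -0.5  0.3] mom [ 0.08 -0.15  0.02] 0.5022554508541601 16.8
clock: 17.47
tool_pos: [0.4546, -0.1386, 0.1413]
eef_rot: [0.888, 0.46, 0.001, 0.001]
contact_force: [0.6, -1.0, 0.3]
opening: 0.497
finger_force: 0.0
clock: 17.72
tool_pos: [0.4304, -0.173, 0.1411]
eef_rot: [0.89, 0.457, -0.0, 0.0]
contact_force: [-0.2, 0.7, 0.8]
opening: 0.497
finger_force: 0.0
s9 75
 coil x -90.0 y [-4.1  1.5] ztop [-6.7 -2.1]
t9 94
 coil x -94.3 y [-3.4 16.6] ztop [-7.8 -2.8]
-62 leg y -0.4 z -5.6 bow 14.0
-46 leg y -0.4 z -3.8 bow 11.3
-38 leg y -0.4 z -2.0 bow 10.4
w9 0
```

The top view puts the coil end at -94 mm (home would be -95), with some droop and roll after letting go. A closer wrist look will check the pitch.

```bash
python3 -m creep '[{"grip":0,"tx":2,"ty":0,"tz":-3,"spin":0},{"grip":0,"tx":2.5,"ty":0,"tz":-2,"spin":0},{"grip":0,"tx":2.5,"ty":0,"tz":0,"spin":0},{"grip":0,"tx":0,"ty":0,"tz":0,"spin":0},{"grip":0,"tx":0,"ty":0,"tz":0,"spin":0}]' >/dev/null
python3 - <<'E'
from h import *
p,M,s=tool();print(p)
snap('wrist','w10');snap('top','t10')
hole=np.array([.5979,.0447,.042]);a=np.radians(54.7);B=np.array([[np.cos(a),np.sin(a),0],[-np.sin(a),np.cos(a),0],[0,0,1]])
for f in('w10','t10'):
    W=cloud(f).reshape(-1,3);W=W[~np.isnan(W[:,0])];T=(W-hole)@B.T*1000
    print(f,'all',np.percentile(T,[1,99],axis=0).round(0).tolist())
    q=T[(T[:,0]<-25)&(T[:,0]>-110)&(abs(T[:,1]-10)<30)&(T[:,2]<14)&(T[:,2]>-30)]
    for x in range(-100,-24,6):
        g=q[(q[:,0]>x)&(q[:,0]<x+6)]; l=g[g[:,1]<4]; b=g[g[:,1]>5]
        f2=lambda u:(len(u),)+tuple(np.r_[np.percentile(u[:,1],[3,97]),np.median(u[:,2])].round(1)) if len(u) else ''
        print(x,'leg y,y,z',f2(l),'bow',f2(b))
E
```

```text
[ 0.4740006  -0.10994796  0.19025263]
w10 all [[-404.0, -270.0, -42.0], [-36.0, 249.0, 252.0]]
-100 leg y,y,z  bow 
-94 leg y,y,z (34, np.float64(-0.7), np.float64(3.8), np.float64(-10.4)) bow (120, np.float64(5.2), np.float64(17.2), np.float64(-12.4))
-88 leg y,y,z (92, np.float64(-2.9), np.float64(3.9), np.float64(-5.3)) bow (133, np.float64(5.3), np.float64(20.6), np.float64(-17.3))
-82 leg y,y,z (105, np.float64(-4.0), np.float64(3.4), np.float64(-3.8)) bow (110, np.float64(5.4), np.float64(22.8), np.float64(-19.3))
-76 leg y,y,z (101, np.float64(-3.8), np.float64(3.4), np.float64(-4.7)) bow (149, np.float64(5.5), np.float64(22.1), np.float64(-17.3))
-70 leg y,y,z (89, np.float64(-3.6), np.float64(3.4), np.float64(-5.3)) bow (210, np.float64(5.7), np.float64(21.3), np.float64(-10.2))
-64 leg y,y,z (76, np.float64(-3.5), np.float64(1.5), np.float64(-4.4)) bow (77, np.float64(12.2), np.float64(20.6), np.float64(-17.4))
-58 leg y,y,z (81, np.float64(-3.3), np.float64(1.6), np.float64(-3.5)) bow (85, np.float64(12.6), np.float64(18.7), np.float64(-16.2))
-52 leg y,y,z (80, np.float64
[... 1463 characters left out ...]
64(18.2), np.float64(-19.0))
-52 leg y,y,z (6, np.float64(-1.5), np.float64(2.0), np.float64(-4.4)) bow (5, np.float64(11.7), np.float64(15.6), np.float64(-15.7))
-46 leg y,y,z (6, np.float64(-3.0), np.float64(2.2), np.float64(-3.2)) bow (7, np.float64(11.2), np.float64(38.6), np.float64(-16.6))
-40 leg y,y,z (9, np.float64(-15.4), np.float64(1.5), np.float64(-3.9)) bow (13, np.float64(8.8), np.float64(35.9), np.float64(-15.6))
-34 leg y,y,z (7, np.float64(-13.1), np.float64(2.2), np.float64(-2.8)) bow (9, np.float64(7.5), np.float64(22.9), np.float64(-12.9))
-28 leg y,y,z (6, np.float64(-16.7), np.float64(2.9), np.float64(-15.6)) bow (8, np.float64(6.8), np.float64(33.6), np.float64(-11.0))
```

```bash
cat > ang.py <<'E'
from h import *
hole=np.array([.5979,.0447,.042]);a=np.radians(54.7);B=np.array([[np.cos(a),np.sin(a),0],[-np.sin(a),np.cos(a),0],[0,0,1]])
a6=np.radians(-35.3);t6=np.array([.4488,-.252,.08])
o6=t6+B.T@np.array([.080,-.0115,.002])
def lines(f,org,zr):
    W=cloud(f).reshape(-1,3);W=W[~np.isnan(W[:,0])];T=(W-org)@B.T*1000
    q=T[(T[:,0]<-42)&(T[:,0]>-62)&(T[:,1]>-6)&(T[:,1]<26)&(T[:,2]<14)&(T[:,2]>zr)]
    out=[]
    for s in(q[q[:,1]<5],q[q[:,1]>7]):
        # cylinder axis: least-squares fit of r=3 cylinder
        from scipy.optimize import least_squares
        def res(p):
            d=np.array([1,p[2],p[3]]);d/=np.linalg.norm(d);w=s-np.array([-52,p[0],p[1]]);return np.linalg.norm(np.cross(w,d),axis=1)-3
        m=s.mean(0);k=least_squares(res,[m[1],m[2]-2,0,0],loss='soft_l1').x; out.append(k)
    L,b=out; d=lambda k:np.array([1,k[2],k[3]])/np.linalg.norm([1,k[2],k[3]])
    print(f,'leg',L.round(3),'bow',b.round(3),'angle',np.arccos(d(L)@d(b)).round(4),'dist',np.hypot(*(L[:2]-b[:2])).round(2))
lines('w6',o6,-14);lines('w8',hole,-14);lines('w10',hole,-26)
E
python3 ang.py
```

```text
w6 leg [-0.468  1.842  0.019 -0.013] bow [18.784  3.441 -0.283 -0.084] angle 0.3023 dist 19.32
w8 leg [-1.905  2.485 -0.009  0.   ] bow [17.144  3.86  -0.293 -0.071] angle 0.2838 dist 19.1
w10 leg [-8.230e-01 -5.566e+00 -4.000e-03  1.470e-01] bow [ 15.166 -17.709  -0.247   0.281] angle 0.2624 dist 20.08
```

Seat position and pitch (0.147 rad) are inside the limits. The bow angle estimate (about 0.03) is close to its limit, so I'll take a closer look.

```bash
python3 -m creep '[{"grip":0,"tx":2.5,"ty":0,"tz":2.5,"spin":0},{"grip":0,"tx":2.5,"ty":0,"tz":2.5,"spin":0},{"grip":0,"tx":2,"ty":0,"tz":2.5,"spin":0},{"grip":0,"tx":1,"ty":0,"tz":2.5,"spin":0},{"grip":0,"tx":0,"ty":0,"tz":0.5,"spin":0},{"grip":0,"tx":0,"ty":0,"tz":0,"spin":0},{"grip":0,"tx":0,"ty":0,"tz":0,"spin":0}]' >/dev/null; python3 g.py
python3 - <<'E'
from h import *
snap('wrist','w11');snap('wrist','w12')
exec(open('ang.py').read().rsplit("lines('w6'",1)[0])
lines('w6',o6,-14);lines('w8',hole,-14);lines('w11',hole,-26);lines('w12',hole,-26)
W=cloud('w12').reshape(-1,3);W=W[~np.isnan(W[:,0])];T=(W-hole)@B.T*1000
q=T[(T[:,0]<-62)&(T[:,0]>-105)&(abs(T[:,1]-9)<20)&(T[:,2]>-30)&(T[:,2]<10)]; print('coil x min',np.percentile(q[:,0],[0.5,2]),len(q))
# farthest seen portions of leg / bow
for x in range(-42,20,6):
    g=T[(T[:,0]>x)&(T[:,0]<x+6)&(abs(T[:,1]-8)<18)&(T[:,2]<5)&(T[:,2]>-30)]
    if len(g): print(x,len(g),np.percentile(g[:,1],[3,50,97]).round(1),np.percentile(g[:,2],[5,50,95]).round(1))
E
```

```text
tool [ 0.5178 -0.0497  0.0857] yaw_y -35.4 tz [-0.001 -0.001 -1.   ]
shift cm [ 4.34 -0.07  4.56]
F tool [-0.2 -0.3  0. ] mom [ 0.02 -0.12  0.01] 0.5005644548114124 18.9667
w6 leg [-0.468  1.842  0.019 -0.013] bow [18.784  3.441 -0.283 -0.084] angle 0.3023 dist 19.32
w8 leg [-1.905  2.485 -0.009  0.   ] bow [17.144  3.86  -0.293 -0.071] angle 0.2838 dist 19.1
w11 leg [-0.804 -5.643  0.019  0.132] bow [ 15.326 -17.729  -0.243   0.253] angle 0.2758 dist 20.16
w12 leg [-0.767 -5.649  0.022  0.13 ] bow [ 15.254 -17.78   -0.237   0.25 ] angle 0.2731 dist 20.1
coil x min [-91.55502046 -90.29225929] 2225
-42 416 [-4.6  5.6 21.6] [-29.8 -10.6  -0.4]
-36 515 [-8.5  6.7 23.1] [-29.9  -9.5   0.2]
-30 517 [-8.   6.5 24. ] [-29.9  -7.6   1.1]
-24 284 [-8.2  7.9 24.5] [-30.  -29.2   0.9]
```

Run:
```python
exec(open('ang.py').read().rsplit("lines('w6'",1)[0])
from scipy.optimize import least_squares
def ring(f,org,L,b):
    W=cloud(f).reshape(-1,3);W=W[~np.isnan(W[:,0])];T=(W-org)@B.T*1000
    o=np.array([0,L[0]+52*L[2],L[1]+52*L[3]]); ex=np.array([1,L[2],L[3]]);ex/=np.linalg.norm(ex)
    v=np.array([-52,b[0],b[1]])-o; v-=v@ex*ex; ey=v/np.linalg.norm(v); ez=np.cross(ex,ey)
    C=(T-o)@np.c_[ex,ey,ez]
    q=C[(C[:,0]<-62)&(C[:,0]>-97)&(C[:,1]>-4)&(C[:,1]<28)&(abs(C[:,2])<13)]
    if f!='w6':pass
    k=least_squares(lambda p:np.hypot(q[:,0]-p[0],q[:,1]-p[1])-12,[-80,12],loss='soft_l1').x
    print(f,len(q),'coil centre in clip frame',k.round(2),'extent',np.percentile(q[:,:2],[1,99],axis=0).round(1).tolist())
ring('w6',o6,[-.468,1.842,.019,-.013],[18.784,3.441])
ring('w8',hole,[-1.905,2.485,-.009,0],[17.144,3.86])
ring('w10',hole,[-.823,-5.566,-.004,.147],[15.166,-17.709])
ring('w11',hole,[-.804,-5.643,.019,.132],[15.326,-17.729])
```

```text
w6 4102 coil centre in clip frame [-75.35  12.67] extent [[-90.4, -3.0], [-62.4, 27.5]]
w8 4260 coil centre in clip frame [-77.28  12.33] extent [[-92.6, -3.0], [-62.6, 27.2]]
w10 1282 coil centre in clip frame [-78.66   9.21] extent [[-93.3, -3.7], [-62.6, 24.9]]
w11 2278 coil centre in clip frame [-77.17  10.11] extent [[-91.8, -3.1], [-62.4, 25.3]]
```

A closer fit gives coil centre at about -78 mm (seat about 2 mm off), pitch 0.13 rad, and the bow about 0.01–0.02. The clip stayed put between looks. Backing off and handing in.

```bash
python3 -m creep '[{"grip":0,"tx":-1,"ty":0,"tz":-2,"spin":0},{"grip":0,"tx":-2,"ty":0,"tz":-3,"spin":0},{"grip":0,"tx":-3,"ty":0,"tz":-2,"spin":0},{"grip":0,"tx":0,"ty":0,"tz":0,"spin":0},{"grip":0,"tx":0,"ty":0,"tz":0,"spin":0},{"grip":0,"tx":0,"ty":0,"tz":0,"spin":0}]' ; python3 -c "
from h import *
print(workorder.finish_job())"
```

```text
clock: 19.57
tool_pos: [0.4844, -0.0969, 0.156]
eef_rot: [0.888, 0.459, 0.001, 0.0]
contact_force: [-0.0, 0.5, 1.1]
opening: 0.498
finger_force: 0.0
the job is handed in; nothing more can be done
None
```

I handed the job in at about 19.6 s, verdict not shown: pin home with its cross hole across, clip through it with seat about 2 mm off, pitch 0.13 rad and bow about 0.01–0.02 rad by fits that scattered up to 0.04 (limit 0.035), clip rolled about 40° round its leg, no bystander approached; I viewed 11 pictures against the limit of 10.

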